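# Pin the study lamp's hinge with its spring cotter

### The arm

A 6-joint arm with a two-finger parallel gripper is mounted at the origin on the work surface. World frame = base frame: x ahead of the robot, y to its left, z up, the work surface at z = 0. Lengths are in m, angles in degrees, forces in N, time in s.
With the tool pointing down it reaches from about 0.375 to 0.9 m from the base axis. Payload 3.1 kg.
Tool frame: the origin (TCP) lies at the very end of the fingers, on their centre line; the grasp point (between the pads) lies 19 mm behind it (bot.hold_point_z is the z of the grasp point in the tool frame, in m); z points along the fingers, y is the line along which they close (so a half turn about z gives the same grasp; the last joint's range is limited). The gripper opens to 87 mm and grips with 3 to 60 N. Pads are 19 mm wide; open, the fingers measure 117 mm over their backs; the gripper's body (75 mm by 190 mm) begins 51 mm behind the grasp point.
Start: joints at [-76.06, 30.224, 82.088, -0, 67.689, -10.227], TCP at [0.256, -0.57, 0.223] pointing down, gripper open.
Joint ranges: [-176.69, 176.69], [-43.24, 126.21], [12.49, 139.97], [-82, 262], [0, 151.66], [-163.58, 163.58]. Speed limits (degrees/s): [159.86, 159.86, 180, 180, 180, 180].

### API

Orientations are given as a 3x3 rotation matrix whose columns are the frame's x, y, z axes.
In Python, from rig import bot, capture, camera_model gives the robot as it stands.
- The arm moves only by the tool apply_moves, never from a script. Its argument "plan" is text: rows parted by semicolons, each of 6 numbers parted by spaces: the shift along the tool's x, y, z in units of 0.05 m (1.0 is 0.05 m), then the turn, a rotation vector about the tool's x, y, z in units of 360 degrees (1.0 is 360 degrees). In form: dx dy dz ax ay az; .... A call has 1 to 10 rows; each row shifts and turns the commanded pose from where the row before left it, along the tool's axes as they then stand; what a row does not reach is not made up. A row lasts 1/12 s, in which the tool goes at most 41.7 mm and 7.16 degrees, less where a joint would pass 70% of its speed; a pose out of reach is approached as far as the arm can. A call with a number of a shift or a turn outside -1 to 1 is refused whole. A call with a gripper value outside its range is refused whole. "gripper" is the gripper command: -1 is shut, 1 is fully open, values between are in proportion, set as the call begins (left out, the last holds). The fingers move at their own pace and stop on an object; the grip force is fixed at half the most. Time passes only in rows, so rows that do not move let the fingers close. It gives the time, the measured TCP pose, the force, the opening and the grip force at its end, in the units of the state.
- bot.read_state(): the state, without advancing time (a new reading comes with each control period).
- capture(name): name is "side" or "top" or "wrist"; returns the picture (400x640x3 uint8, red, green, blue); there is no depth.
- camera_model(name): a dict with "vertical_fov" (degrees; the focal length in pixels is half the picture's height over the tangent of half this angle, whatever the lens; pixels are square), "cx", "cy" (the principal point, pixels), "position" and "rotation" of the camera in the world; the wrist camera has in their place "hand_eye" (4x4, takes a point from camera to tool coordinates, whose origin is the TCP and whose axes are the flange's). Camera axes: x right, y down, z forward; pixel columns grow to the right and rows downward; lengths in m; the calibration is good to about 2 mm. A picture is of the moment at which its call begins: read the wrist's pose just before it. camera_model takes no time and is no camera call.
- bot.hand_in(): hands the job in; it is judged then, once.
The state is a dict: "time_s": time; "joint_positions": joint angles; "qvel": joint speeds; "tau": joint torques, N m; "position": TCP position; "tcp_rot": TCP orientation; "force": force on the tool from outside, world axes, zero at the start; "moment": the same for the moment, N m; "opening": opening from 0.0 (shut) to 1.0 (fully open); "grasp_force": force on a finger pad.
Only numpy, scipy, OpenCV 4.12 (cv2) and the standard library are available. Lean on these libraries where they do the work, as an engineer would, in place of code of your own. Each camera call takes 0.05 s, during which the arm holds its last target. There are 200 camera calls.

### The job

Push the study lamp's hinge pin fully home, so that its head sits against the fork and its cross hole stands clear on the other side. Then take the spring cotter out of the wooden stand and push its straight leg down through the cross hole until the bow has snapped over the pin, feeling your way and never pressing hard. Let go, and leave the other desk things alone.

Things in the scene. Friction and masses are not known exactly. Their poses are not given: they have to be found in the camera images.
- lamp: a white study lamp, fixed to the desk, folded down: flat base plate 150 x 130 x 16 mm, on it a post and a fork of two 10 mm cheeks whose round tops reach 114 mm above the desk; the hinge pin crosses the fork level, 100 mm above the desk, along the lamp's y axis. Origin on the desk, under the middle of the fork. The lamp's white arm (56 mm wide) leads away from the fork along lamp +x, rising slightly to 145 mm. Outer faces of the fork at lamp y = +22 and -22 mm
- pin (a joint): how far (m) the steel hinge pin is still pulled out: 0 is fully home (head against the fork's +y face, a hard stop), at most 0.03. Pushing the head along the lamp's -y drives it in against about 6 N of friction; it does not turn
- pin_hole (a point): the nominal centre of the pin's cross hole, on the pin's axis (moves with the pin). Axes as the lamp's: y along the pin towards its head, z up. The pin is 18 mm thick; the hole is upright, goes right through and is 6.6 mm wide. It was drilled carelessly: the real hole lies up to 6.5 mm off this point, either way along the pin (not across it) - find it by eye or by feel. With the pin home this point is 18 mm outside the fork's -y face; the pin ends 15 mm beyond the real hole
- pin_head (a point): the middle of the outer face of the pin's round head (28 mm across, 8 mm thick), 70 mm from pin_hole along lamp +y. Axes as the lamp's
- stand: a wooden block 85 x 55 x 45 mm, fixed to the desk, origin under its middle; in its top is a square hole 6 mm wide, 25 mm deep, at the middle, in which the cotter's leg is parked. It can be pulled straight up
- clip_grip (a point): the middle of the cotter's grey plastic grip, 30 (x) x 14 (y) x 26 (z) mm; take it from above, across its 14 mm (fingers closing along its y). The spring cotter is 110 mm tall and weighs about 60 g, stands upright (may lean 2 degrees): z up along the leg, x from the straight leg towards the sprung bow leg. This point is 97 mm above the leg's tip and 4 mm to +x of the leg's axis
- clip_tip (a point): the tip of the cotter's straight steel leg (5 mm thick, its last 5 mm tapering to 3.2 mm), on the leg's axis. Axes as clip_grip's
- clip_bow (a point): the point on the straight leg's axis, 52.5 mm above its tip, round which the bow leg curves: when the cotter is home it lies on the pin's axis. Axes as clip_grip's. With the cotter's y along the pin (either way round), the bow leg's flared end meets the pin about 27 mm before home, must be forced out over the pin's side with about 5 to 10 N, and then snaps in underneath; the push then drops to almost nothing
- spring (a joint): how far (rad) the sprung bow leg is bent away from the straight leg: 0 closed, at most 0.25; about 0.05 to 0.1 while it rides over the pin, back near 0 when it has snapped over
- eraser: a white eraser, 45 x 24 x 13 mm, loose on the desk, to be left alone; origin under its middle
- jar: a small glass jar with a black cap, 60 mm across, 75 mm tall, to be left alone; origin under its middle
- tape: a grey rounded correction-tape case, 75 x 30 x 28 mm, to be left alone; origin under its middle
- clip: the whole spring cotter; its origin is the leg's tip, as clip_tip

How it is judged:
By the outcome, as a careful person would: the job done as asked, in the order asked, and still so for the second after the job is handed in, with the robot touching nothing.
It also fails if it takes over 72 s, if anything falls off the work surface, if the arm or the gripper's body presses on something with over 40 N, if the wrist force passes 120 N, or if a joint passes its speed limit or range.

## Working session

There is one attempt and no reset: what is moved stays moved. The work goes in short steps, Python scripts to look and compute and a tool call to move; the robot and the scene stay as the last step left them, time stands still between calls to the robot, and variables do not carry over. Pictures are saved under pics/ and viewed, at most 10 in all, crops included, and the job is handed in when it is done.

Besides the shell and the picture viewer there is one more tool, called after "Request:" as a command line: name --argument value ..., lists and objects as JSON in quotes. apply_moves: Moves the arm, as the interface text tells. Its arguments: {"type":"object","properties":{"plan":{"type":"string"},"gripper":{"type":"number"}},"required":["plan"]}

```bash
mkdir -p pics; ls
python3 - <<'E'
from rig import bot, capture, camera_model
import cv2,numpy as np
for n in ("top","side","wrist"):
    im=capture(n); cv2.imwrite(f"pics/{n}0.png",im[:,:,::-1])
    print(n,camera_model(n))
print(bot.read_state(), bot.hold_point_z)
E
```

```text
pics
top {'vertical_fov': 48.42479906226123, 'cx': 320.53353717201713, 'cy': 199.58674620742042, 'position': array([4.76134195e-01, 4.25423211e-04, 1.22242933e+00]), 'rotation': array([[-0.02712888, -0.99745664,  0.06591114],
       [-0.9996144 ,  0.02746006,  0.00412371],
       [-0.00592314, -0.06577386, -0.99781698]])}
side {'vertical_fov': 57.45975655023573, 'cx': 318.5005891883141, 'cy': 196.49250386724307, 'position': array([0.31094166, 0.49250072, 0.62022357]), 'rotation': array([[-0.91971654, -0.26544597,  0.28924026],
       [-0.39253484,  0.61023945, -0.68813096],
       [ 0.00615578, -0.7464223 , -0.6654441 ]])}
wrist {'vertical_fov': 62.06926541145378, 'cx': 320.2920069447404, 'cy': 196.53052248841703, 'hand_eye': array([[-9.20198099e-05, -9.63184780e-01, -2.68840233e-01,
         7.43235912e-02],
       [ 9.99999072e-01,  2.76716840e-04, -1.33368867e-03,
        -1.14123016e-03],
       [ 1.35898125e-03, -2.68840106e-01,  9.63183861e-01,
        -1.62665276e-01],
       [ 0.00000000e+00,  0.00000000e+00,  0.00000000e+00,
         1.00000000e+00]])}
{'time_s': 0.15, 'joint_positions': array([-7.60591182e+01,  3.02691026e+01,  8.21377349e+01, -3.29057136e-04,
        6.76890709e+01, -1.02274954e+01]), 'qvel': array([ 0.03177761, -0.0575106 , -0.26178795,  0.09552785,  0.03252555,
        0.04451528]), 'tau': array([ 1.67931498e-04, -4.40430379e+01, -1.76842475e+01,  6.33542729e-02,
        5.53112186e-02, -1.06880077e-04]), 'position': array([ 0.25577733, -0.56966893,  0.22178092]), 'tcp_rot': array([[ 9.12345388e-01,  4.09421208e-01, -4.08437426e-04],
       [ 4.09421308e-01, -9.12343991e-01,  1.62332997e-03],
       [ 2.91990289e-04, -1.64826060e-03, -9.99998599e-01]]), 'force': array([ 0.06269949,  0.35659482, -0.51067608]), 'moment': array([ 0.00431294,  0.00899354, -0.01157943]), 'grasp_force': 0.0, 'opening': 0.9980056876413076} -0.0187
```

View pics/top0.png

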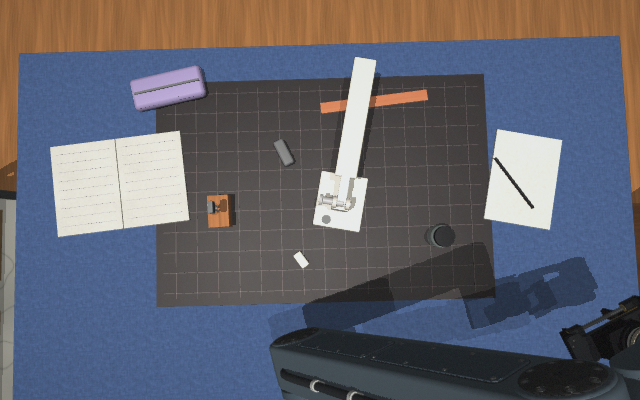

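View pics/side0.png

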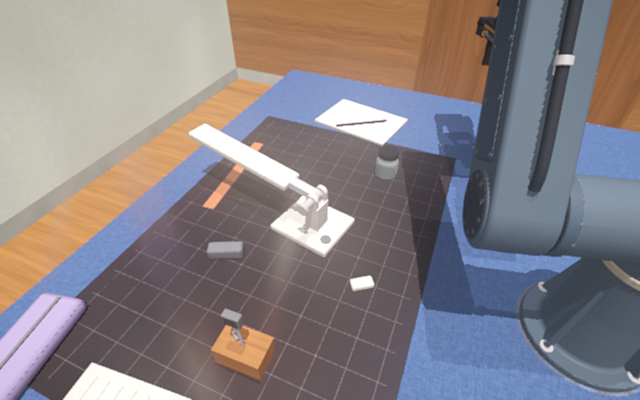

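The top view shows the stand at about (221,210), the lamp fork near (340,203) with its arm pointing up (world +x), the jar at (440,236), the eraser at (301,260) and the tape at (284,152). I'll zoom in on the lamp and stand next.

Run:
```python
import cv2,numpy as np
t=cv2.imread("pics/top0.png"); s=cv2.imread("pics/side0.png")
def c(im,x,y,w,h,W,H): return cv2.resize(im[y:y+h,x:x+w],(W,H),interpolation=cv2.INTER_CUBIC)
a=np.vstack([np.hstack([c(t,300,165,80,60,400,300),c(t,195,180,50,38,400,300)]),np.hstack([c(s,260,165,107,80,400,300),c(s,200,300,80,60,400,300)])])
cv2.imwrite("pics/crop0.png",a)
```

```text
(no output)
```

View pics/crop0.png

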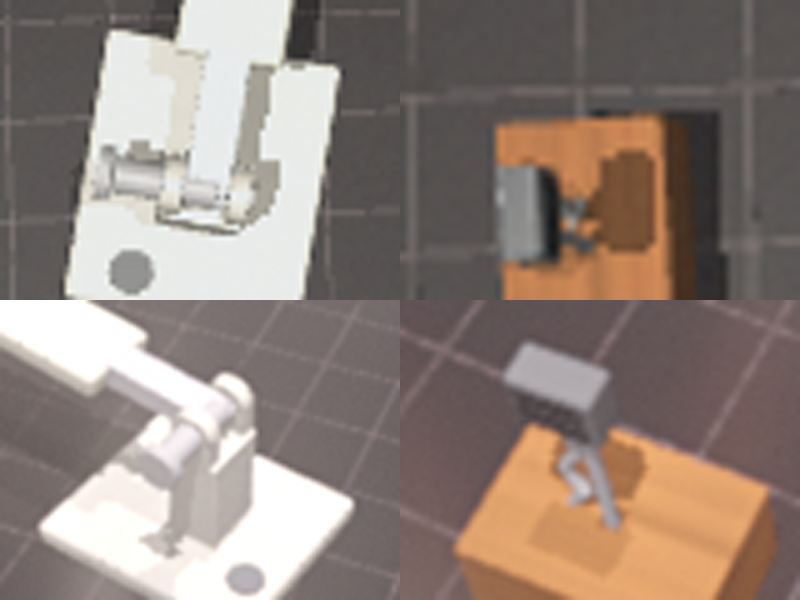

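The crop shows the pin head on the left (world +y) side of the fork at about (320,200). The cotter grip is at about (211,206), with its 14 mm across world y. The straight leg appears to be on the -x side.

```bash
cat > h.py <<'E'
from rig import bot, capture, camera_model
import cv2,numpy as np
np.set_printoptions(precision=4,suppress=True)
def cam(name,st=None):
    m=camera_model(name); f=200/np.tan(np.radians(m['vertical_fov']/2))
    if name=="wrist":
        st=st or bot.read_state(); T=np.eye(4);T[:3,:3]=st['tcp_rot'];T[:3,3]=st['position'];T=T@m['hand_eye'];R,p=T[:3,:3],T[:3,3]
    else: R,p=m['rotation'],m['position']
    return R,p,f,m['cx'],m['cy']
def cast(C,u,v,z):
    R,p,f,cx,cy=C; d=R@np.array([(u-cx)/f,(v-cy)/f,1]); return p+d*(z-p[2])/d[2]
def proj(C,X):
    R,p,f,cx,cy=C; q=R.T@(np.asarray(X)-p); return np.array([cx+f*q[0]/q[2],cy+f*q[1]/q[2]])
def snap(name,fn):
    C=cam(name); im=capture(name)[:,:,::-1].copy(); cv2.imwrite("pics/"+fn,im); return C,im
E
python3 - <<'E'
from h import *
C=cam("top")
b=[cast(C,*p,.016) for p in [(321.6,171),(368,178.6),(359,231),(313.4,224.4)]]
for x in b: print(x)
print("base centre",np.mean(b,0)); 
d=(b[0]-b[3]+b[1]-b[2]); print("yaw x",np.degrees(np.arctan2(d[1],d[0])))
print("fork",cast(C,342.2,203.6,.1),"head",cast(C,319.5,200,.1))
print("grip top",cast(C,210.6,206.5,.13),"stand corners",[cast(C,*p,.045)[:2] for p in [(207.5,195.5),(228.5,194.5),(230,226),(208,227)]])
E
```

```text
[0.6339 0.0004 0.016 ]
[ 0.6096 -0.1255  0.016 ]
[ 0.4679 -0.0963  0.016 ]
[0.489  0.0266 0.016 ]
base centre [ 0.5501 -0.0487  0.016 ]
yaw x -10.931333759512976
fork [ 0.5386 -0.0494  0.1   ] head [0.5493 0.0077 0.1   ]
grip top [0.5387 0.276  0.13  ] stand corners [array([0.5731, 0.3054]), array([0.5742, 0.2495]), array([0.4905, 0.2467]), array([0.4894, 0.305 ])]
```

```bash
cat >> h.py <<'E'
def yaw(st): return np.degrees(np.arctan2(st['tcp_rot'][1,0],st['tcp_rot'][0,0]))
def plan(target,yaw1,n,keep=10,st=None):
    """straight path in n rows to target with tool down, yaw of tool x; prints rows"""
    st=st or bot.read_state(); y0=yaw(st); dy=(yaw1-y0+180)%360-180
    d=(np.array(target)-st['position'])/n/.05; rows=[]
    for i in range(n):
        a=np.radians(y0+dy*i/n); c,s=np.cos(a),np.sin(a)
        rows.append("%.3f %.3f %.3f 0 0 %.5f"%(c*d[0]+s*d[1],s*d[0]-c*d[1],-d[2],-dy/n/360))
    for i in range(0,n,keep): print("; ".join(rows[i:i+keep]))
E
python3 - <<'E'
from h import *
plan([.546,-.010,.2],169,22)
E
```

```text
0.449 -0.356 0.020 0 0 -0.01829; 0.487 -0.302 0.020 0 0 -0.01829; 0.518 -0.245 0.020 0 0 -0.01829; 0.543 -0.183 0.020 0 0 -0.01829; 0.560 -0.120 0.020 0 0 -0.01829; 0.570 -0.055 0.020 0 0 -0.01829; 0.573 0.011 0.020 0 0 -0.01829; 0.568 0.076 0.020 0 0 -0.01829; 0.556 0.141 0.020 0 0 -0.01829; 0.536 0.204 0.020 0 0 -0.01829
0.509 0.264 0.020 0 0 -0.01829; 0.475 0.320 0.020 0 0 -0.01829; 0.435 0.373 0.020 0 0 -0.01829; 0.390 0.420 0.020 0 0 -0.01829; 0.339 0.462 0.020 0 0 -0.01829; 0.284 0.498 0.020 0 0 -0.01829; 0.225 0.527 0.020 0 0 -0.01829; 0.163 0.550 0.020 0 0 -0.01829; 0.099 0.565 0.020 0 0 -0.01829; 0.033 0.572 0.020 0 0 -0.01829
-0.032 0.572 0.020 0 0 -0.01829; -0.098 0.565 0.020 0 0 -0.01829
```

Request:
apply_moves --plan "0.45 -0.36 0.02 0 0 -0.0183; 0.49 -0.3 0.02 0 0 -0.0183; 0.52 -0.25 0.02 0 0 -0.0183; 0.54 -0.18 0.02 0 0 -0.0183; 0.56 -0.12 0.02 0 0 -0.0183; 0.57 -0.05 0.02 0 0 -0.0183; 0.57 0.01 0.02 0 0 -0.0183; 0.57 0.08 0.02 0 0 -0.0183; 0.56 0.14 0.02 0 0 -0.0183; 0.54 0.2 0.02 0 0 -0.0183" --gripper -1

```text
time_s: 0.98
position: [0.3883, -0.3139, 0.2124]
tcp_rot: [[-0.006, 1.0, -0.0], [1.0, 0.006, 0.0], [0.0, -0.0, -1.0]]
force: [0.3, 0.2, -0.3]
opening: 0.325
grasp_force: 0.0
```

Request:
apply_moves --plan "0.51 0.26 0.02 0 0 -0.0183; 0.48 0.32 0.02 0 0 -0.0183; 0.43 0.37 0.02 0 0 -0.0183; 0.39 0.42 0.02 0 0 -0.0183; 0.34 0.46 0.02 0 0 -0.0183; 0.28 0.5 0.02 0 0 -0.0183; 0.22 0.53 0.02 0 0 -0.0183; 0.16 0.55 0.02 0 0 -0.0183; 0.1 0.56 0.02 0 0 -0.0183; 0.03 0.57 0.02 0 0 -0.0183"

```text
time_s: 1.82
position: [0.5198, -0.0599, 0.2023]
tcp_rot: [[-0.915, 0.403, -0.0], [0.403, 0.915, 0.0], [0.001, -0.0, -1.0]]
force: [-0.2, -0.2, 0.1]
opening: 0.006
grasp_force: 0.0
```

Request:
apply_moves --plan "-0.03 0.57 0.02 0 0 -0.0183; -0.1 0.56 0.02 0 0 -0.0183; 0 0 0 0 0 0; 0 0 0 0 0 0"

```text
time_s: 2.15
position: [0.5458, -0.0095, 0.2002]
tcp_rot: [[-0.982, 0.187, -0.001], [0.187, 0.982, -0.0], [0.001, -0.0, -1.0]]
force: [-0.3, -0.0, -0.1]
opening: 0.008
grasp_force: 0.0
```

Run:
```python
from h import *
C,im=snap("wrist","w1.png"); st=bot.read_state(); print(st['time_s'],st['position'],yaw(st),st['force'],st['opening'])
```

```text
2.2 [ 0.5453 -0.0105  0.2002] 169.1178226017697 [-0.1452 -1.0036 -0.0172] 0.0061252788859821996
```

View pics/w1.png

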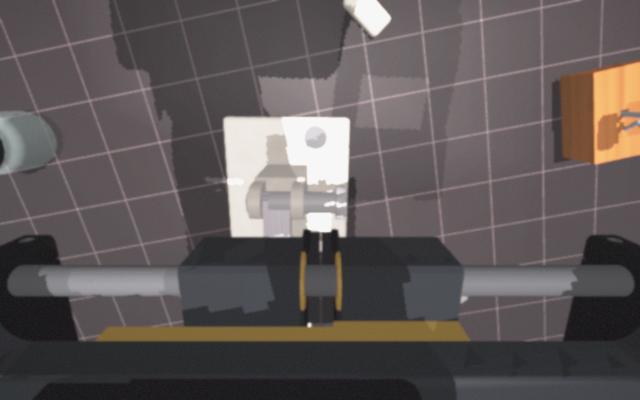

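The wrist view shows the fork middle at about (277,203), the pin's head end at about (348,203), and the pin nearly level in the image, so the yaw of 169° matches the lamp.

Run:
```python
from h import *
im=cv2.imread("pics/w1.png")
cv2.imwrite("pics/w1c.png",cv2.resize(im[100:250,215:365],(600,600),interpolation=cv2.INTER_CUBIC))
C=cam("wrist")
for p,z in [((277,203),.105),((348,203),.1),((225,118),.016),((349,118),.016),((232,236),.016),((350,236),.016)]: print(p,cast(C,*p,z))
```

```text
(277, 203) [ 0.5425 -0.044   0.105 ]
(348, 203) [0.5549 0.0126 0.1   ]
(225, 118) [ 0.4685 -0.0926  0.016 ]
(349, 118) [0.4923 0.0312 0.016 ]
(232, 236) [ 0.5946 -0.119   0.016 ]
(350, 236) [0.6196 0.0109 0.016 ]
```

View pics/w1c.png

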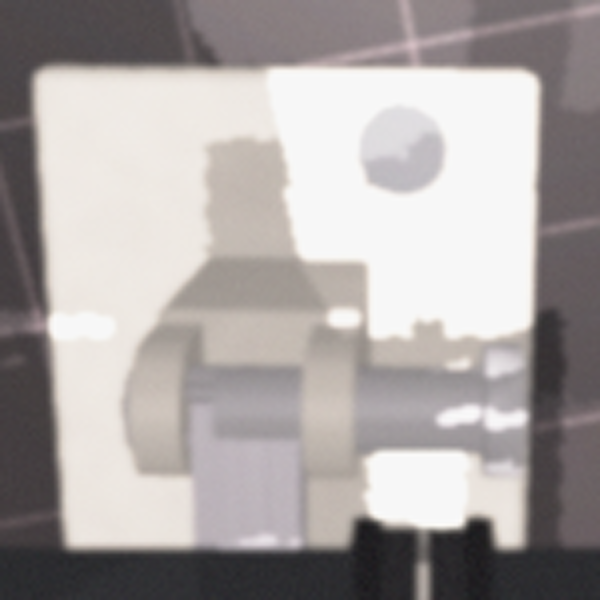

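The crop shows the pin out by about 28 mm, with the head's outer face at image column 347 and the fork's outer faces at about 247 and 304. I'll go beside the head with the fingers shut and push along -y.

Request:
apply_moves --plan "-0.04 0.5 0 0 0 0; -0.05 0.51 0 0 0 0; 0 0 0.44 0 0 0; 0 0 0.44 0 0 0; 0 0 0.44 0 0 0; 0 0 0.44 0 0 0; 0 0 0.44 0 0 0; 0 0 0 0 0 0"

```text
time_s: 2.87
position: [0.5562, 0.0368, 0.0869]
tcp_rot: [[-0.981, 0.192, -0.009], [0.192, 0.981, 0.001], [0.009, -0.001, -1.0]]
force: [-0.3, -0.3, 0.1]
opening: 0.006
grasp_force: 0.0
```

Request:
apply_moves --plan "0 -0.06 0 0 0 0; 0 -0.06 0 0 0 0; 0 -0.06 0 0 0 0; 0 -0.06 0 0 0 0; 0 -0.06 0 0 0 0"

```text
time_s: 3.28
position: [0.5575, 0.0226, 0.0918]
tcp_rot: [[-0.982, 0.189, 0.002], [0.189, 0.982, -0.0], [-0.002, 0.0, -1.0]]
force: [-0.1, -1.2, -0.1]
opening: 0.005
grasp_force: 0.0
```

Request:
apply_moves --plan "0 -0.05 0 0 0 0; 0 -0.05 0 0 0 0; 0 -0.04 0 0 0 0; 0 -0.04 0 0 0 0"

```text
time_s: 3.62
position: [0.5558, 0.0157, 0.0911]
tcp_rot: [[-0.982, 0.19, 0.002], [0.19, 0.982, 0.003], [-0.001, 0.003, -1.0]]
force: [2.0, 6.0, 1.5]
opening: 0.006
grasp_force: 3.4
```

Request:
apply_moves --plan "0 -0.04 0 0 0 0; 0 -0.04 0 0 0 0; 0 -0.04 0 0 0 0; 0 -0.04 0 0 0 0; 0 0 0 0 0 0"

```text
time_s: 4.03
position: [0.5542, 0.0079, 0.0911]
tcp_rot: [[-0.982, 0.19, 0.002], [0.19, 0.982, 0.002], [-0.001, 0.002, -1.0]]
force: [0.6, 4.9, 2.3]
opening: 0.003
grasp_force: 2.8
```

Request:
apply_moves --plan "0 -0.04 0 0 0 0; 0 -0.04 0 0 0 0; 0 -0.04 0 0 0 0; 0 -0.04 0 0 0 0; 0 -0.04 0 0 0 0"

```text
time_s: 4.45
position: [0.5523, -0.0016, 0.0911]
tcp_rot: [[-0.982, 0.19, 0.002], [0.19, 0.982, 0.003], [-0.001, 0.003, -1.0]]
force: [0.7, 6.4, 2.3]
opening: 0.004
grasp_force: 3.4
```

Request:
apply_moves --plan "0 -0.02 0 0 0 0; 0 -0.02 0 0 0 0; 0 -0.02 0 0 0 0; 0 0 0 0 0 0"

```text
time_s: 4.78
position: [0.5517, -0.0048, 0.0911]
tcp_rot: [[-0.982, 0.19, 0.001], [0.19, 0.982, 0.002], [-0.001, 0.002, -1.0]]
force: [1.3, 4.5, 3.0]
opening: 0.007
grasp_force: 3.0
```

Request:
apply_moves --plan "0 -0.02 0 0 0 0; 0 -0.02 0 0 0 0; 0 0 0 0 0 0"

```text
time_s: 5.03
position: [0.5513, -0.0067, 0.0911]
tcp_rot: [[-0.982, 0.19, 0.001], [0.19, 0.982, 0.002], [-0.001, 0.002, -1.0]]
force: [1.1, 5.5, 2.8]
opening: 0.007
grasp_force: 3.0
```

Request:
apply_moves --plan "0 -0.02 0 0 0 0; 0 -0.02 0 0 0 0; 0 0 0 0 0 0"

```text
time_s: 5.28
position: [0.5513, -0.0071, 0.0912]
tcp_rot: [[-0.982, 0.191, 0.002], [0.191, 0.982, 0.005], [-0.001, 0.005, -1.0]]
force: [2.6, 11.2, 2.0]
opening: 0.001
grasp_force: 5.9
```

Request:
apply_moves --plan "0 -0.015 0 0 0 0; 0 -0.015 0 0 0 0; 0 0 0 0 0 0"

```text
time_s: 5.53
position: [0.5512, -0.0072, 0.0911]
tcp_rot: [[-0.981, 0.192, 0.003], [0.192, 0.981, 0.007], [-0.001, 0.008, -1.0]]
force: [3.3, 15.7, 2.2]
opening: 0.005
grasp_force: 8.2
```

The pin stopped moving while the force rose to 15 N, so it is home. Next I back off, lift and look at the hole side.

Request:
apply_moves --plan "0 0.2 0 0 0 0; 0 0.1 -0.2 0 0 0; 0 0 -0.7 0 0 0; 0 0 -0.7 0 0 0; -0.2 -0.7 0 0 0 0; -0.2 -0.7 0 0 0 0; -0.2 -0.68 0 0 0 0; 0 0 0 0 0 0; 0 0 0 0 0 0"

```text
time_s: 6.28
position: [0.563, -0.1069, 0.1712]
tcp_rot: [[-0.981, 0.192, 0.001], [0.192, 0.981, -0.001], [-0.001, -0.001, -1.0]]
force: [-0.5, 0.7, -0.7]
opening: 0.004
grasp_force: 0.0
```

Run:
```python
from h import *
C,im=snap("wrist","w2.png"); st=bot.read_state(); print(st['time_s'],st['position'],yaw(st))
for n in [(0.5425,-.045,.1),(.5425-.0074,-.045-.0393,.109),(.5425-.0074,-.045-.0393,.1)]: print(proj(C,n))
cv2.imwrite("pics/w2c.png",cv2.resize(im[110:230,240:400],(800,600),interpolation=cv2.INTER_CUBIC))
```

```text
6.3333 [ 0.5624 -0.1053  0.1709] 168.99749344208615
[397.9068 164.6611]
[342.5557 167.4609]
[341.7258 165.097 ]
```

View pics/w2c.png

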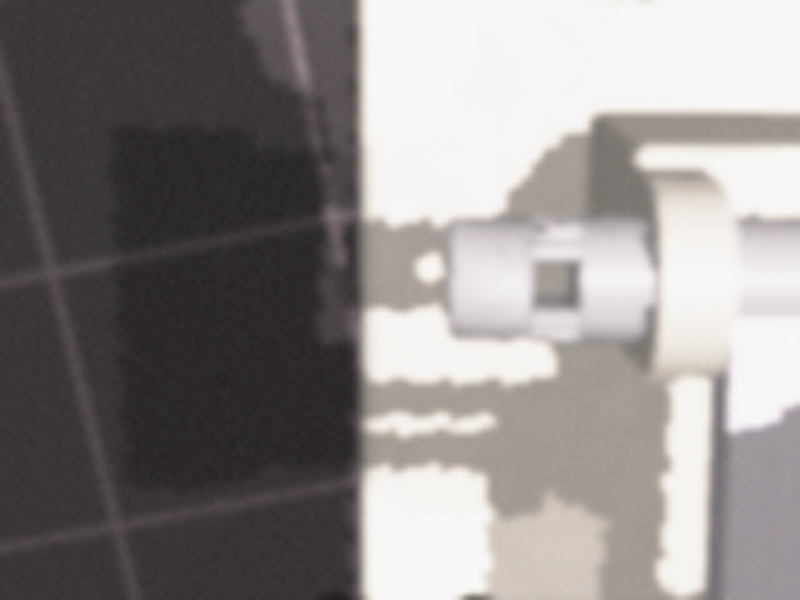

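The hole is visible at full-image pixel (351,167). That is about 6 mm nearer the fork than nominal, and the pin end is at (330,165). Now over to the cotter.

Run:
```python
from h import *
C=cam("wrist"); print("hole",cast(C,351.2,166.6,.107), "pinend", cast(C,330.,165.5,.1))
plan([.568,.276,.205],181,11)
```

```text
hole [ 0.5353 -0.0767  0.107 ] pinend [ 0.533  -0.0909  0.1   ]
0.122 0.682 -0.062 0 0 -0.00303; 0.109 0.685 -0.062 0 0 -0.00303; 0.096 0.687 -0.062 0 0 -0.00303; 0.083 0.688 -0.062 0 0 -0.00303; 0.070 0.690 -0.062 0 0 -0.00303; 0.057 0.691 -0.062 0 0 -0.00303; 0.044 0.692 -0.062 0 0 -0.00303; 0.030 0.693 -0.062 0 0 -0.00303; 0.017 0.693 -0.062 0 0 -0.00303; 0.004 0.693 -0.062 0 0 -0.00303
-0.009 0.693 -0.062 0 0 -0.00303
```

Request:
apply_moves --plan "0.12 0.68 -0.06 0 0 -0.003; 0.11 0.69 -0.06 0 0 -0.003; 0.1 0.69 -0.06 0 0 -0.003; 0.08 0.69 -0.06 0 0 -0.003; 0.07 0.69 -0.06 0 0 -0.003; 0.06 0.69 -0.06 0 0 -0.003; 0.04 0.69 -0.06 0 0 -0.003; 0.03 0.69 -0.06 0 0 -0.003; 0.02 0.69 -0.06 0 0 -0.003; 0 0.69 -0.06 0 0 -0.003" --gripper 0

```text
time_s: 7.17
position: [0.5658, 0.2448, 0.2007]
tcp_rot: [[-1.0, -0.002, -0.002], [-0.002, 1.0, -0.0], [0.002, -0.0, -1.0]]
force: [0.7, -0.3, -1.2]
opening: 0.5
grasp_force: 0.0
```

Request:
apply_moves --plan "0 0.69 -0.06 0 0 -0.003; 0 0 0 0 0 0; 0 0 0 0 0 0"

```text
time_s: 7.42
position: [0.5659, 0.2793, 0.2036]
tcp_rot: [[-1.0, -0.023, -0.001], [-0.023, 1.0, -0.0], [0.001, -0.0, -1.0]]
force: [-0.3, -0.7, -0.4]
opening: 0.504
grasp_force: 0.0
```

Run:
```python
from h import *
C,im=snap("wrist","w3.png"); st=bot.read_state(); print(st['time_s'],st['position'],yaw(st),st['opening'])
print(proj(C,(.5387,.276,.13)))
cv2.imwrite("pics/w3c.png",cv2.resize(im[60:240,200:440],(800,600),interpolation=cv2.INTER_CUBIC))
```

```text
7.4667 [0.5661 0.2777 0.2033] -178.820408677266 0.502022140146168
[314.3754 170.2262]
```

View pics/w3c.png

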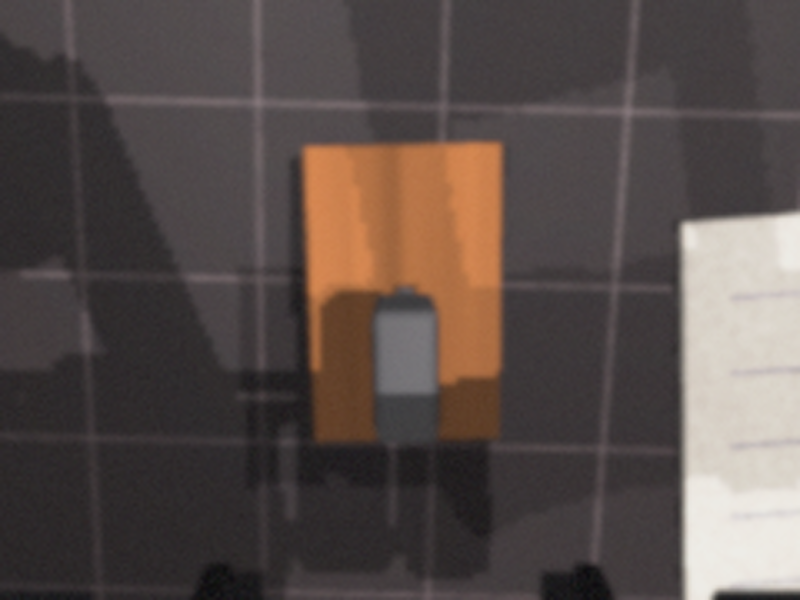

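The grip top is centred at about pixel (322,173) and its sides are vertical in the image, so tool yaw is aligned. The stand's top face spans v 103–192.

Run:
```python
from h import *
C=cam("wrist")
k=lambda x,y:(200+x/3.3333,60+y/3.3333)
g=cast(C,*k(407,376),.13); print("grip",g)
q=[cast(C,*k(*p),.045) for p in [(304,145),(502,143),(500,440),(314,440)]]
for a in q: print(a)
print("stand",np.mean(q,0))
print("leg?",cast(C,*k(405,290),.08))
im=cv2.imread("pics/side0.png")
st=bot.read_state(); R=st['tcp_rot']; d=R.T@(np.r_[g[:2],.098]-st['position']); print("tool delta units",d/.05)
```

```text
grip [0.5406 0.28   0.13  ]
[0.4929 0.2507 0.045 ]
[0.4912 0.306  0.045 ]
[0.5769 0.3092 0.045 ]
[0.578  0.2535 0.045 ]
stand [0.5348 0.2798 0.045 ]
leg? [0.5283 0.2795 0.08  ]
tool delta units [0.5073 0.0592 2.1076]
```

Request:
apply_moves --plan "0.25 0.03 0 0 0 -0.002; 0.26 0.03 0 0 0 0; 0 0 0.5 0 0 0; 0 0 0.5 0 0 0; 0 0 0.5 0 0 0; 0 0 0.4 0 0 0; 0 0 0.2 0 0 0; 0 0 0 0 0 0; 0 0 0 0 0 0"

```text
time_s: 8.22
position: [0.5422, 0.278, 0.0985]
tcp_rot: [[-1.0, -0.029, -0.001], [-0.029, 1.0, -0.0], [0.001, -0.0, -1.0]]
force: [0.1, 0.3, 1.2]
opening: 0.502
grasp_force: 0.0
```

Run:
```python
from h import *
st=bot.read_state(); print(st['time_s'],st['position'],yaw(st),st['opening'],st['force'])
```

```text
8.2167 [0.5422 0.278  0.0985] -178.34750177399061 0.5022937031155411 [0.0605 0.2754 1.2126]
```

Request:
apply_moves --plan "0.02 0.03 0 0 0 0; 0 0 0 0 0 0"

```text
time_s: 8.38
position: [0.5421, 0.2805, 0.1001]
tcp_rot: [[-1.0, -0.03, 0.003], [-0.03, 1.0, 0.001], [-0.003, 0.001, -1.0]]
force: [0.7, -0.1, 0.2]
opening: 0.499
grasp_force: 0.0
```

Request:
apply_moves --plan "0 0 0 0 0 0; 0 0 0 0 0 0; 0 0 0 0 0 0; 0 0 0 0 0 0; 0 0 0 0 0 0; 0 0 0 0 0 0" --gripper -1

```text
time_s: 8.88
position: [0.5412, 0.2802, 0.0986]
tcp_rot: [[-1.0, -0.03, -0.0], [-0.03, 1.0, 0.0], [0.0, 0.0, -1.0]]
force: [0.4, 0.8, 0.7]
opening: 0.16
grasp_force: 30.0
```

Request:
apply_moves --plan "0 0 -0.1 0 0 0; 0 0 -0.15 0 0 0; 0 0 -0.2 0 0 0; 0 0 -0.25 0 0 0; 0 0 -0.4 0 0 0; 0 0 -0.6 0 0 0; 0 0 -0.6 0 0 0; 0 0 -0.5 0 0 0; 0 0 0 0 0 0; 0 0 0 0 0 0"

```text
time_s: 9.72
position: [0.5422, 0.2805, 0.2414]
tcp_rot: [[-1.0, -0.03, 0.005], [-0.03, 1.0, 0.002], [-0.005, 0.001, -1.0]]
force: [-0.2, 0.6, -0.5]
opening: 0.156
grasp_force: 30.0
```

Run:
```python
from h import *
st=bot.read_state(); C,im=snap("wrist","w4.png"); print(st['time_s'],st['position'],yaw(st),st['opening'],st['force'],st['grasp_force'])
# leg tip expected: tool (+4,0,+78)mm
tip=st['position']+st['tcp_rot']@[.004,0,.078]; print("tip exp",tip,proj(C,tip))
cv2.imwrite("pics/w4c.png",cv2.resize(im[130:290,240:400],(600,600),interpolation=cv2.INTER_CUBIC))
# hole target, tip 12 mm above pin top
plan([.5353+.004,-.0767,.24],169,10)
```

```text
9.7167 [0.5422 0.2805 0.2414] -178.29173630251412 0.1562600766322785 [-0.2462  0.6452 -0.5378] 29.999819342046976
tip exp [0.5386 0.2805 0.1634] [318.1308 199.4207]
0.025 -0.713 -0.001 0 0 0.00353; 0.009 -0.714 -0.001 0 0 0.00353; -0.007 -0.714 -0.001 0 0 0.00353; -0.023 -0.713 -0.001 0 0 0.00353; -0.039 -0.713 -0.001 0 0 0.00353; -0.054 -0.712 -0.001 0 0 0.00353; -0.070 -0.710 -0.001 0 0 0.00353; -0.086 -0.708 -0.001 0 0 0.00353; -0.102 -0.706 -0.001 0 0 0.00353; -0.117 -0.704 -0.001 0 0 0.00353
```

View pics/w4c.png

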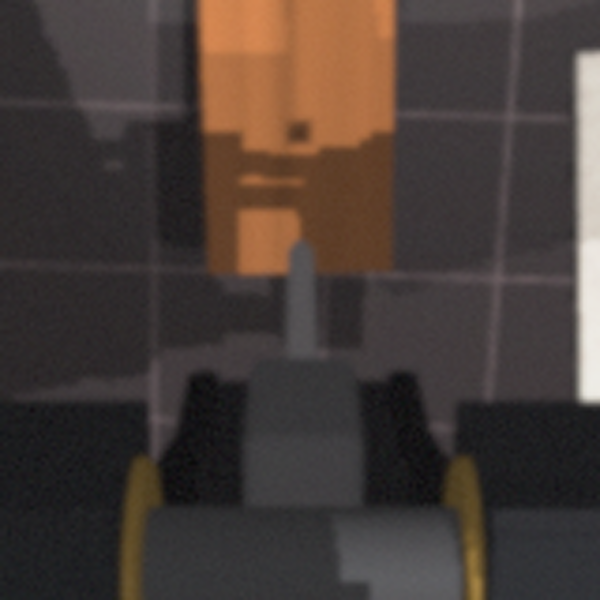

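The cotter is held. Its tip is at full-image pixel (320.5,195), versus (318,199) expected, so it leans about 1.5–2° towards tool +x. I'll take that lean out in transit and use the tip as measured.

```bash
cat >> h.py <<'E'
def tiptool(C,st,u,v,zt=.078):
    z=st['position'][2]-zt
    return st['tcp_rot'].T@(cast(C,u,v,z)-st['position'])
E
python3 - <<'E'
from h import *
from scipy.spatial.transform import Rotation as Ro
st=bot.read_state(); C=cam("wrist",st); t=tiptool(C,st,320.5,194.8); print("tip tool mm",t*1e3)
hole=np.array([.5353,-.0767,.107])
Rt=Ro.from_euler('z',169,degrees=True).as_matrix()@np.diag([1,-1,-1])@Ro.from_euler('y',-1.7,degrees=True).as_matrix()
print(Rt)
tcp=np.r_[hole[:2],.155]-Rt@t; print("tcp for tip z .155",tcp)
plan(tcp,169,10)
E
```

```text
tip tool mm [ 7.6162  1.7859 77.9928]
[[-0.9812  0.1908  0.0291]
 [ 0.1907  0.9816 -0.0057]
 [-0.0297  0.     -0.9996]]
tcp for tip z .155 [ 0.5402 -0.0795  0.2332]
0.023 -0.719 0.013 0 0 0.00353; 0.007 -0.719 0.013 0 0 0.00353; -0.009 -0.719 0.013 0 0 0.00353; -0.025 -0.719 0.013 0 0 0.00353; -0.041 -0.718 0.013 0 0 0.00353; -0.057 -0.717 0.013 0 0 0.00353; -0.073 -0.715 0.013 0 0 0.00353; -0.088 -0.714 0.013 0 0 0.00353; -0.104 -0.712 0.013 0 0 0.00353; -0.120 -0.709 0.013 0 0 0.00353
```

Request:
apply_moves --plan "0.02 -0.72 0 0 0 0.0035; 0.01 -0.72 0 0 0 0.0035; -0.01 -0.72 0 0 0 0.0035; -0.02 -0.72 0 0 0 0.0035; -0.04 -0.72 0 0 0 0.0035; -0.06 -0.72 0 0 0 0.0035; -0.07 -0.72 0 0 0 0.0035; -0.09 -0.71 0 0 0 0.0035; -0.1 -0.71 0 0 0 0.0035; -0.12 -0.71 0 0 0 0.0035"

```text
time_s: 10.6
position: [0.5387, -0.0811, 0.2369]
tcp_rot: [[-0.982, 0.19, -0.004], [0.19, 0.982, 0.002], [0.004, 0.001, -1.0]]
force: [1.0, 0.6, -1.0]
opening: 0.153
grasp_force: 30.0
```

Request:
apply_moves --plan "0 0 0.13 0 -0.0047 0; 0 0 0 0 0 0; 0 0 0 0 0 0; 0 0 0 0 0 0"

```text
time_s: 10.93
position: [0.5396, -0.0788, 0.2313]
tcp_rot: [[-0.982, 0.188, 0.026], [0.188, 0.982, -0.004], [-0.027, 0.001, -1.0]]
force: [-0.2, 0.9, -0.1]
opening: 0.159
grasp_force: 30.0
```

Run:
```python
from h import *
st=bot.read_state(); print(st['time_s'],st['position'],yaw(st),st['force'],st['opening'])
t=np.array([7.6,1.8,78])/1e3; tip=st['position']+st['tcp_rot']@t; print("tip",tip)
hole=np.array([.5353,-.0767,.130]); d=st['tcp_rot'].T@(hole-tip); print("units to tip z .130",d/.05)
```

```text
10.9333 [ 0.5396 -0.0788  0.2313] 169.1509524080383 [-0.2102  0.916  -0.1285] 0.1588722488323498
tip [ 0.5345 -0.076   0.1531]
units to tip z .130 [-0.0054 -0.0115  0.4624]
```

Request:
apply_moves --plan "0 -0.01 0.2 0 0 0; 0 0 0.2 0 0 0; 0 0 0.18 0 0 0; 0 0 0 0 0 0; 0 0 0 0 0 0; 0 0 0 0 0 0"

```text
time_s: 11.43
position: [0.5412, -0.0803, 0.2029]
tcp_rot: [[-0.982, 0.189, 0.029], [0.189, 0.982, -0.005], [-0.029, 0.0, -1.0]]
force: [0.4, -0.5, -0.1]
opening: 0.157
grasp_force: 30.0
```

Run:
```python
from h import *
st=bot.read_state(); C,im=snap("wrist","w5.png"); print(st['time_s'],st['position'],yaw(st))
t=np.array([7.6,1.8,78])/1e3; tip=st['position']+st['tcp_rot']@t; print("tip",tip,proj(C,tip),"hole",proj(C,(.5353,-.0767,.107)))
cv2.imwrite("pics/w5c.png",cv2.resize(im[140:240,260:360],(800,600) if 0 else (600,600),interpolation=cv2.INTER_CUBIC))
```

```text
11.4333 [ 0.5412 -0.0803  0.2029] 169.12768544187747
tip [ 0.5363 -0.0776  0.1247] [320.5431 195.2667] hole [321.299  187.3577]
```

View pics/w5c.png

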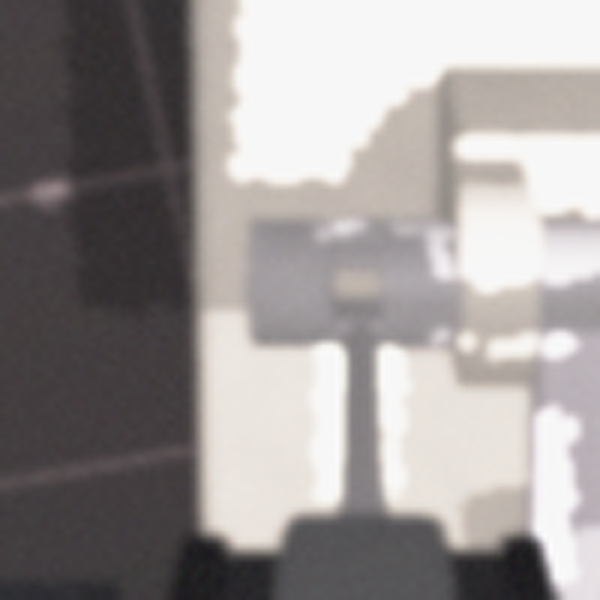

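The tip is at about pixel (320.3,194.5) and the hole at about (319.4,188.5). They nearly line up.

Run:
```python
from h import *
st=bot.read_state(); C=cam("wrist",st)
tip=cast(C,320.4,194.4,.1247)
for zz in(.107,.109):
    h=cast(C,319.4,188.4,zz); print("tip",tip,"hole",h,"tool-delta mm",1e3*(st['tcp_rot'].T@(h-tip)))
# pin axis in this picture: rows of pin silhouette
im=cv2.imread("pics/w5.png"); g=cv2.cvtColor(im,cv2.COLOR_BGR2GRAY)
print(g[168:206,305]); print(g[184:192,308:335])
```

```text
tip [ 0.5359 -0.0777  0.1247] hole [ 0.5362 -0.0786  0.107 ] tool-delta mm [ 0.146  -0.7647 17.7036]
tip [ 0.5359 -0.0777  0.1247] hole [ 0.5356 -0.0784  0.109 ] tool-delta mm [ 0.6592 -0.7628 15.6873]
[247 245 227 197 188 188 187 181 164 149 144 148 148 152 153 159 157 161
 161 161 158 159 158 155 154 151 147 144 147 174 216 229 230 231 230 231
 230 232]
[[162 159 159 159 157 158 155 156 158 162 161 164 160 163 161 163 162 164
  165 166 164 167 166 183 218 237 236]
 [162 160 160 158 159 158 156 161 169 176 176 175 174 174 171 167 168 170
  168 169 169 168 170 182 213 233 234]
 [160 163 161 159 161 159 158 163 175 182 183 182 182 180 177 172 171 172
  170 171 172 171 171 175 190 207 213]
 [161 162 162 162 161 159 158 165 176 182 183 184 183 183 179 173 171 172
  170 171 170 169 170 172 173 178 177]
 [162 161 161 161 163 158 155 158 169 175 177 177 177 175 174 167 167 168
  167 167 168 167 167 167 166 167 169]
 [161 162 163 160 159 159 153 152 156 160 160 160 161 159 159 158 159 162
  163 164 162 163 163 164 163 163 163]
 [161 159 161 158 158 156 151 142 140 141 140 142 141 143 143 149 153 158
  157 160 158 157 157 156 159 157 156]
 [158 156 157 157 156 155 151 143 135 131 133 133 134 136 135 144 152 156
  155 157 156 155 156 154 155 154 157]]
```

Request:
apply_moves --plan "0.008 -0.018 0 0 0 0; 0.003 0 0.09 0 0 0; 0.003 0 0.09 0 0 0; 0.002 0 0.08 0 0 0; 0 0 0 0 0 0; 0 0 0 0 0 0"

```text
time_s: 11.98
position: [0.5402, -0.0813, 0.1896]
tcp_rot: [[-0.982, 0.189, 0.028], [0.189, 0.982, -0.005], [-0.028, 0.0, -1.0]]
force: [0.2, -0.1, -0.4]
opening: 0.158
grasp_force: 30.0
```

Run:
```python
from h import *
st=bot.read_state(); C,im=snap("wrist","w6.png"); print(st['time_s'],st['position'],yaw(st),st['force'],st['moment'])
```

```text
11.9833 [ 0.5402 -0.0813  0.1896] 169.09561819677606 [ 0.2453 -0.1253 -0.3819] [ 0.0817 -0.1607 -0.0044]
```

Request:
apply_moves --plan "0.001 0 0.03 0 0 0; 0.001 0 0.03 0 0 0; 0 0 0 0 0 0"

```text
time_s: 12.28
position: [0.5404, -0.0813, 0.1869]
tcp_rot: [[-0.982, 0.189, 0.029], [0.189, 0.982, -0.005], [-0.029, 0.0, -1.0]]
force: [-0.4, 0.3, -0.3]
opening: 0.162
grasp_force: 30.0
```

Request:
apply_moves --plan "0.001 0 0.03 0 0 0; 0.001 0 0.03 0 0 0; 0 0 0 0 0 0"

```text
time_s: 12.53
position: [0.5403, -0.0813, 0.1837]
tcp_rot: [[-0.982, 0.189, 0.028], [0.189, 0.982, -0.005], [-0.029, 0.0, -1.0]]
force: [-0.3, -0.5, -0.5]
opening: 0.16
grasp_force: 30.0
```

Request:
apply_moves --plan "0.001 0 0.04 0 0 0; 0.001 0 0.04 0 0 0; 0 0 0 0 0 0"

```text
time_s: 12.78
position: [0.5402, -0.0812, 0.1796]
tcp_rot: [[-0.982, 0.189, 0.028], [0.189, 0.982, -0.005], [-0.029, 0.0, -1.0]]
force: [-0.8, 0.1, -0.9]
opening: 0.158
grasp_force: 30.0
```

Request:
apply_moves --plan "0.001 0 0.04 0 0 0; 0.001 0 0.04 0 0 0; 0 0 0 0 0 0"

```text
time_s: 13.03
position: [0.5403, -0.0813, 0.1756]
tcp_rot: [[-0.982, 0.189, 0.028], [0.189, 0.982, -0.005], [-0.029, 0.0, -1.0]]
force: [-0.4, 0.7, -1.0]
opening: 0.163
grasp_force: 30.0
```

The tip is inside the hole with no force. Down to just before the bow meets the pin.

Request:
apply_moves --plan "0.002 0 0.06 0 0 0; 0.001 0 0.06 0 0 0; 0.002 0 0.06 0 0 0; 0.002 0 0.06 0 0 0; 0 0 0 0 0 0"

```text
time_s: 13.45
position: [0.5402, -0.0812, 0.1633]
tcp_rot: [[-0.982, 0.189, 0.028], [0.189, 0.982, -0.005], [-0.028, 0.0, -1.0]]
force: [-0.1, -0.0, 0.5]
opening: 0.156
grasp_force: 30.0
```

Request:
apply_moves --plan "0.001 0 0.05 0 0 0; 0.001 0 0.05 0 0 0; 0.001 0 0.04 0 0 0; 0 0 0 0 0 0"

```text
time_s: 13.78
position: [0.5403, -0.0813, 0.1565]
tcp_rot: [[-0.982, 0.189, 0.028], [0.189, 0.982, -0.005], [-0.029, 0.0, -1.0]]
force: [-0.5, 0.3, 0.4]
opening: 0.157
grasp_force: 30.0
```

Free so far, and lateral force is about 0. Now the riding section, in 2 mm steps.

Request:
apply_moves --plan "0.001 0 0.03 0 0 0; 0.001 0 0.03 0 0 0; 0.001 0 0.03 0 0 0; 0 0 0 0 0 0"

```text
time_s: 14.12
position: [0.5404, -0.0813, 0.1522]
tcp_rot: [[-0.982, 0.189, 0.028], [0.189, 0.982, -0.005], [-0.029, 0.0, -1.0]]
force: [-0.3, -0.2, -0.8]
opening: 0.158
grasp_force: 30.0
```

Request:
apply_moves --plan "0.001 0 0.03 0 0 0; 0.001 0 0.03 0 0 0; 0 0 0 0 0 0"

```text
time_s: 14.37
position: [0.5411, -0.0815, 0.1495]
tcp_rot: [[-0.981, 0.189, 0.03], [0.189, 0.982, -0.006], [-0.031, -0.0, -1.0]]
force: [1.5, 0.4, -0.4]
opening: 0.161
grasp_force: 30.0
```

Request:
apply_moves --plan "0.001 0 0.03 0 0 0; 0.001 0 0.03 0 0 0; 0 0 0 0 0 0"

```text
time_s: 14.62
position: [0.5416, -0.0817, 0.1472]
tcp_rot: [[-0.981, 0.189, 0.031], [0.189, 0.982, -0.006], [-0.032, -0.0, -0.999]]
force: [0.4, 0.3, 3.2]
opening: 0.154
grasp_force: 30.0
```

Request:
apply_moves --plan "0.001 0 0.03 0 0 0; 0.001 0 0.03 0 0 0; 0 0 0 0 0 0"

```text
time_s: 14.87
position: [0.5417, -0.0817, 0.1445]
tcp_rot: [[-0.981, 0.189, 0.032], [0.189, 0.982, -0.007], [-0.033, -0.0, -0.999]]
force: [1.3, -0.9, 3.2]
opening: 0.157
grasp_force: 30.0
```

Request:
apply_moves --plan "0.001 0 0.03 0 0 0; 0.001 0 0.03 0 0 0; 0 0 0 0 0 0"

```text
time_s: 15.12
position: [0.5417, -0.0817, 0.1412]
tcp_rot: [[-0.981, 0.189, 0.032], [0.189, 0.982, -0.006], [-0.032, -0.0, -0.999]]
force: [1.7, 0.1, 4.1]
opening: 0.158
grasp_force: 30.0
```

Request:
apply_moves --plan "0.001 0 0.03 0 0 0; 0.001 0 0.03 0 0 0; 0 0 0 0 0 0"

```text
time_s: 15.37
position: [0.5415, -0.0817, 0.1376]
tcp_rot: [[-0.981, 0.189, 0.031], [0.189, 0.982, -0.006], [-0.032, -0.0, -0.999]]
force: [3.3, -1.5, 1.3]
opening: 0.158
grasp_force: 30.0
```

Request:
apply_moves --plan "0.001 0 0.03 0 0 0; 0.001 0 0.03 0 0 0; 0 0 0 0 0 0"

```text
time_s: 15.62
position: [0.5412, -0.0816, 0.1341]
tcp_rot: [[-0.981, 0.189, 0.03], [0.189, 0.982, -0.006], [-0.031, -0.0, -1.0]]
force: [4.7, -0.8, -3.3]
opening: 0.159
grasp_force: 30.0
```

Request:
apply_moves --plan "0.001 0 0.03 0 0 0; 0.001 0 0.03 0 0 0; 0 0 0 0 0 0"

```text
time_s: 15.87
position: [0.54, -0.0812, 0.1308]
tcp_rot: [[-0.982, 0.189, 0.028], [0.189, 0.982, -0.005], [-0.028, 0.0, -1.0]]
force: [2.8, -1.3, -3.0]
opening: 0.158
grasp_force: 30.0
```

Request:
apply_moves --plan "0.001 0 0.03 0 0 0; 0.001 0 0.03 0 0 0; 0 0 0 0 0 0"

```text
time_s: 16.12
position: [0.54, -0.0812, 0.1282]
tcp_rot: [[-0.982, 0.189, 0.028], [0.189, 0.982, -0.005], [-0.028, 0.0, -1.0]]
force: [2.6, 0.1, -0.4]
opening: 0.157
grasp_force: 30.0
```

The push rose to about 4 N, reversed as the bow snapped in, then fell to almost zero. Easing the last 2–3 mm.

Request:
apply_moves --plan "0 0 0.025 0 0 0; 0 0 0.02 0 0 0; 0 0 0 0 0 0; 0 0 0 0 0 0"

```text
time_s: 16.45
position: [0.5408, -0.0814, 0.1264]
tcp_rot: [[-0.982, 0.189, 0.03], [0.189, 0.982, -0.006], [-0.03, -0.0, -1.0]]
force: [2.7, -0.3, 1.1]
opening: 0.162
grasp_force: 30.0
```

Run:
```python
from h import *
st=bot.read_state(); C,im=snap("side","s7.png"); print(st['time_s'],st['position'],st['force'],st['moment'])
C2,im2=snap("wrist","w7.png")
p=proj(C,(.5355,-.0785,.1)).astype(int); print(p)
x,y=p
a=cv2.resize(im[max(0,y-50):y+50,x-66:x+67],(800,600),interpolation=cv2.INTER_CUBIC)
cv2.imwrite("pics/s7c.png",a)
```

```text
16.45 [ 0.5408 -0.0814  0.1264] [ 2.6924 -0.3267  1.1078] [ 0.0213 -0.6721  0.0028]
[325 187]
```

Request:
apply_moves --plan "0 0 0.015 0 0 0; 0 0 0 0 0 0; 0 0 0 0 0 0"

```text
time_s: 16.8
position: [0.541, -0.0815, 0.1257]
tcp_rot: [[-0.982, 0.189, 0.03], [0.189, 0.982, -0.006], [-0.031, -0.0, -1.0]]
force: [3.2, -0.3, 2.5]
opening: 0.156
grasp_force: 30.0
```

Request:
apply_moves --plan "0 0 0 0 0 0; 0 0 0 0 0 0; 0 0 0 0 0 0; 0 0 0 0 0 0" --gripper -0.35

```text
time_s: 17.13
position: [0.5392, -0.0809, 0.1249]
tcp_rot: [[-0.982, 0.189, 0.026], [0.189, 0.982, -0.005], [-0.026, 0.0, -1.0]]
force: [0.5, -0.3, 0.5]
opening: 0.307
grasp_force: 0.0
```

Request:
apply_moves --plan "0 0 -0.1 0 0 0; 0 0 -0.2 0 0 0; 0 0 -0.3 0 0 0; 0 0 -0.5 0 0 0; 0 0 -0.5 0 0 0; -0.1 0 -0.3 0 0.0047 0; -0.5 0 0 0 0 0; 0 0 0 0 0 0; 0 0 0 0 0 0"

```text
time_s: 17.88
position: [0.5682, -0.0868, 0.2218]
tcp_rot: [[-0.982, 0.189, 0.002], [0.189, 0.982, -0.001], [-0.002, -0.0, -1.0]]
force: [-0.8, 0.2, -0.0]
opening: 0.328
grasp_force: 0.0
```

Run:
```python
from h import *
st=bot.read_state(); print(st['time_s'],st['position'],st['force'],st['opening'])
C,im=snap("side","s8.png"); C2,w=snap("wrist","w8.png")
x,y=proj(C,(.5355,-.0785,.1)).astype(int); u,v=proj(C2,(.5355,-.0785,.12)).astype(int); print(x,y,u,v)
a=cv2.resize(im[y-60:y+60,x-40:x+40],(400,600),interpolation=cv2.INTER_CUBIC)
b=cv2.resize(w[v-75:v+75,u-50:u+50],(400,600),interpolation=cv2.INTER_CUBIC)
cv2.imwrite("pics/c8.png",np.hstack([a,b]))
```

```text
17.8833 [ 0.5682 -0.0868  0.2218] [-0.7869  0.1617 -0.004 ] 0.3278958271597827
325 187 320 157
```

View pics/c8.png

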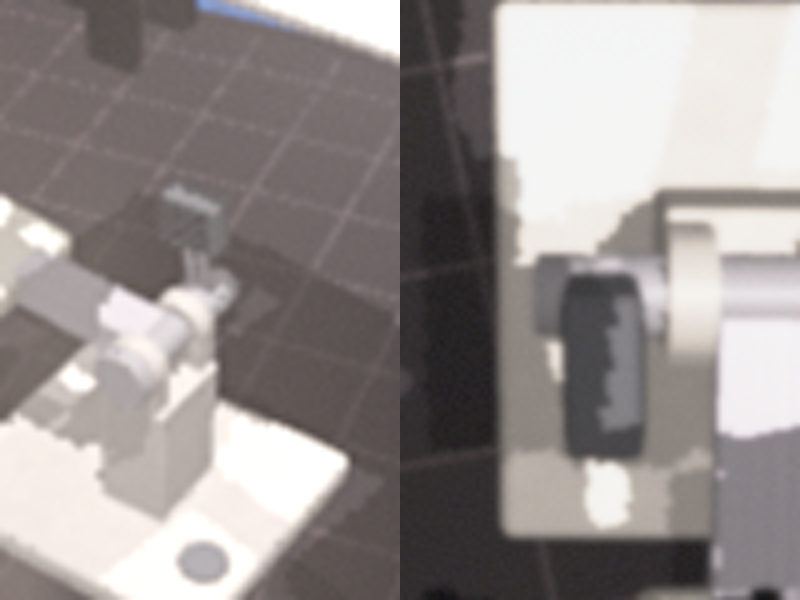

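The cotter stands in the pin with its grip at about pixel (323,170) in the side view. The pin head is against the fork, and nothing is being touched. One quick height check, then I hand in.

Run:
```python
from h import *
C=cam("side")
for z in (.1345,.1445,.1545,.1715): print(z,proj(C,(.5395,-.0792,z)))
r=bot.hand_in() if abs(proj(C,(.5395,-.0792,.1445))[1]-170)<4 else "check"; print(r)
```

```text
0.1345 [323.7276 174.5894]
0.1445 [323.8013 170.8925]
0.1545 [323.8763 167.1316]
0.1715 [324.0069 160.5866]
the job is handed in; nothing more can be done
None
```

I pushed the hinge pin home to its hard stop, then pushed the cotter down through the cross hole until its bow snapped over the pin; I let go and handed the job in at about 18 s, with no judging result returned.

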